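# Seal clamp: scraper into its slot, then unlatch the clamp tongue and hold it up

## Robot

A 6-joint arm with a two-finger parallel gripper is mounted at the origin on the work surface. World frame = base frame: x ahead of the robot, y to its left, z up, the work surface at z = 0. Lengths are in m, angles in rad, forces in N, time in s.
With the tool pointing down it reaches from about 0.3 to 0.775 m from the base axis. Payload 14.6 kg.
Tool frame: the origin (TCP) lies between the finger pads; the fingertips stand 19 mm ahead of it and the grasp point (between the pads) is the TCP (ctrl.finger_overhang is the distance from the TCP to the fingertips, in m); z points along the fingers, y is the direction in which the jaws open and shut (so a half turn about z gives the same grasp; the last joint's range is limited). The gripper opens to 94 mm and grips with 3 to 60 N. Pads are 16 mm wide; open, the fingers measure 119 mm over their backs; the gripper's body (75 mm by 177 mm) begins 78 mm behind the grasp point.
Start: joints at [1.183, 0.3, 1.521, -0, 1.321, -0.067], TCP at [0.173, 0.522, 0.224] pointing down, gripper open.
Joint ranges: [-3.03, 3.03], [-0.79, 2.21], [0.23, 2.52], [-1.04, 4.18], [0, 3.07], [-2.55, 2.55]. Speed limits (rad/s): [2.22, 2.22, 2.57, 3.14, 3.14, 3.14].

## Interface

Orientations are given as [roll, pitch, yaw] about the fixed x, y, z axes, in that order (R = Rz(yaw) Ry(pitch) Rx(roll)).
In Python, from station import ctrl gives the robot as it stands.
- The arm moves only by the tool send_rows, never from a script. Its argument "series" is a list of rows, each a list of 7 numbers: the turn, a rotation vector about the tool's x, y, z in degrees, then the shift along the tool's x, y, z in m, then the gripper's target within -1 to 1 (fully open at 1, half-way at 0, shut at -1). A call has 1 to 8 rows; each row is the pose to reach, as a shift and turn from the pose commanded when the call began, along the tool's axes at that moment; what a row does not reach only later rows make up. A row lasts 1/10 s, in which the tool goes at most 50 mm and 8.59 degrees, less where a joint would pass 70% of its speed; a pose out of reach is approached as far as the arm can. A call with a gripper value outside its range is refused whole. The fingers move at their own pace and stop on an object; "force" is the grip in N (left out, the last holds). Time passes only in rows, so rows that repeat a pose let the fingers close. It gives the time, the measured TCP pose, the force and the opening at its end, in the units of the state.
- ctrl.get_obs(): the state, without advancing time (a new reading comes with each control period).
- ctrl.camera(name): name is "side" or "top" or "wrist"; returns a dict with "pixels" (480x640x3 uint8, red, green, blue), "z_map" (480x640 float32, m along the optical axis (not along the pixel's ray), 0 where there is no reading), "fov_y" (degrees; the focal length in pixels is half the picture's height over the tangent of half this angle, whatever the lens; pixels are square), "cx", "cy" (the principal point, pixels), "R" (3x3) and "t" (3): a world point X has camera coordinates R X + t. Camera axes: x right, y down, z forward; pixel columns grow to the right and rows downward; lengths in m; the calibration is good to about 2 mm. A picture is of the moment at which its call begins.
- ctrl.hand_in(): hands the job in, once; it reports no verdict.
The state is a dict: "time_s": time; "qpos": joint angles; "joint_vel": joint speeds; "tau": joint torques, N m; "ee_pos": TCP position; "eef_rot": TCP orientation; "force": force on the tool from outside, world axes, zero at the start; "moment": the same for the moment, N m; "grip_width": finger opening in m.
Only numpy, scipy, OpenCV 4.12 (cv2) and the standard library are available. Lean on these libraries where they do the work, as an engineer would, in place of code of your own. Each camera call takes 0.05 s, during which the arm holds its last target.

## Task

In the archive's seal-repair corner, first take the flat scraper off the green clamp tongue and slide its blade into the slot of the wooden holder until it is fully home, and let go of it. Then draw the red latch horn sideways against its spring, lift the tongue off its ball until its coupler end is at least 8 cm above where it was, and finish while still holding it raised there in the gripper. Leave the seal tin in its nest and everything else on the table where it is.

Things in the scene. Friction and masses are not known exactly. Their poses are not given: they have to be found in the camera images.
- press: Clamp stand: dark wooden base board 320 x 180 x 18 mm, fixed. Origin: centre of its underside; x runs along the board from the hinge end (nearer the robot) to the ball end, y to the left, z up. Green hinge fork at x = -130 mm (hinge axis along y, 65 mm up; fork top 80 mm up), brass nest ring at x = -20 mm, steel ball (24 mm diameter, centre 56 mm up) on a flanged post at x = 115 mm.
- clamp_arm (a joint): Angle of the green tongue about its hinge (40 mm wide, 10 mm thick, top face 70 mm up when down, along the press's x from hinge to coupler): 0 = down on the ball, grows as the coupler end rises, stop at 1.0 rad. Hinge to coupler 245 mm: 0.34 rad lifts it 80 mm. Weighs 0.4 kg, 2 to 3 N to lift at the coupler; it falls back when let go.
- latch (a joint): Travel of the red latch horn along the tongue's -y, towards the fixed horn: 0 = latched, 0.012 m = fully drawn (stop). Spring: 6 N at the start, 12 N fully drawn; springs back when let go. Beyond 0.007 m the tongue is free to rise. Squeezing both horns together draws it: over their outsides they measure 52 mm at rest, 40 mm fully drawn; only the red one slides.
- coupler (a point): Top of the coupler, the dark steel block (46 mm long, 44 mm wide) at the tongue's end that covers the ball: its middle, between the feet of the two horns; 82 mm above the table when down, 17 mm above the level of the hinge axis. Axes are the tongue's: x along it away from the hinge, y towards the red horn, z up along the horns.
- red_horn (a point): Middle of the red latch horn, upright on the coupler, 26 mm (x) x 10 mm (y) x 42 mm tall, feet on the coupler's top; at rest its centre is 21 mm to the coupler's +y and 21 mm above its top. Slides and tilts with latch and tongue; axes as the tongue's.
- fixed_horn (a point): Middle of the fixed steel horn, same size, 21 mm to the coupler's -y; part of the tongue, tilts with it. Axes as the tongue's.
- scraper: Loose flat scraper, 120 g. Steel blade 100 x 30 x 4 mm; wooden handle 95 mm long, 20 wide, 18 thick. Origin: middle of the shoulder where blade meets handle, at the blade's underside; +x to the blade's tip, z up; handle spans 7 mm below to 11 mm above the origin; centre of mass at x = +24 mm. Starts lying across the tongue, handle free past its left (+y) edge.
- holder: Wooden slotted holder 110 (x) x 74 (y) x 66 (z) mm, fixed to the table at the left or the right of the clamp. Origin: centre of its underside. Its slot is level and runs along x, open at both ends; the mouth for the scraper is at -x, facing the robot.
- slot_mouth (a point): Middle of the slot's floor at the mouth, 50 mm above the table; its x axis points into the slot. Slot 38 mm wide, 10 mm high; brass lips 6 mm thick cover its sides with a 20 mm gap between them on top. The handle does not fit in: fully home, the shoulder meets the mouth and the scraper's origin is at this point.
- seal_tin: Round black tin with a golden seal, 110 mm diameter, 34 mm high, loose in the brass ring nest under the tongue. Origin: centre of its underside.
- spare_tin: Another such tin, standing on the table on the other side from the holder. Bystander. Origin: centre of its underside.
- brush: Brush lying on the table at the right. Bystander.
- loupe: Black eye loupe 44 mm diameter, 38 mm high, at the left. Bystander.
- weight: Brass knob weight 50 mm diameter, 62 mm high, at the back. Bystander.
- vase: Blue ceramic vase 110 mm diameter, 150 mm high, at the back. Bystander.
- card_box: Cardboard box 80 x 160 x 60 mm, at the back. Bystander.
There are look-alikes about, which are no part of the job. What is shaped like the scraper but blue or pink is not meant.

How it is judged:
On the way, in this order (a step that is already met when the one before it is completed fails the run):
1. the scraper is fully home in the holder's slot and let go, the tongue still down (x of scraper in the frame of slot_mouth between -0.01 and 0.01 m and y of scraper in the frame of slot_mouth between -0.012 and 0.012 m and z of scraper in the frame of slot_mouth between -0.006 and 0.012 m and angle between the x axis of scraper and the x axis of slot_mouth, either way round below 0.15 rad and contact force between scraper and the fingers below 0.2 N and value of joint clamp_arm below 0.05 rad), for 0.2 s.
2. the latch is drawn sideways while the tongue is still down on the ball (value of joint latch above 0.007 m and value of joint clamp_arm below 0.08 rad), for 0.1 s.
3. the tongue is raised off the ball in the gripper (value of joint clamp_arm above 0.3 rad and contact force between press and the fingers above 1 N), for 0.2 s.
At the end, for the whole second after the job is handed in: Tongue held still in the fingers, hinge at 0.30 rad or more, at least 1 N on them; scraper free in the slot, shoulder within 10 mm of the mouth, within 0.15 rad of the slot; seal tin in its nest (moved under 15 mm); bystanders moved under 30 mm (all of step 3 and x of scraper in the frame of slot_mouth between -0.01 and 0.01 m and y of scraper in the frame of slot_mouth between -0.012 and 0.012 m and z of scraper in the frame of slot_mouth between -0.006 and 0.012 m and angle between the x axis of scraper and the x axis of slot_mouth, either way round below 0.15 rad and contact force between scraper and the fingers below 0.2 N and velocity of joint clamp_arm between -0.05 and 0.05 rad/s and contact force between press and scraper below 0.1 N and z of seal_tin in the frame of press below 0.022 m and distance of seal_tin from where it was at the start of the episode below 0.015 m and distance of each of spare_tin, brush, loupe, weight, vase, card_box from where it was at the start of the episode below 0.03 m); the arm keeps its last pose, push and grip.
It fails at once if the seal tin is pushed out of its nest (distance of seal_tin from where it was at the start of the episode above 0.015 m).
It fails at once if a bystander is disturbed (distance of any of spare_tin, brush, loupe, weight, vase, card_box from where it was at the start of the episode above 0.03 m).
It also fails if it takes over 54 s, if anything falls off the work surface, if the arm or the gripper's body presses on something with over 40 N, if the wrist force passes 120 N, or if a joint passes its speed limit or range.

## Working session

There is one attempt and no reset: what is moved stays moved. The work goes in short steps, Python scripts to look and compute and a tool call to move; the robot and the scene stay as the last step left them, time stands still between calls to the robot, and variables do not carry over. Pictures are saved under pics/ and viewed, and the job is handed in when it is done.

Besides the shell and the picture viewer there is one more tool, called after ">>>" by a JSON object that holds its "method" and its "body". send_rows: Moves the arm, as the interface text tells. Its arguments: {"type":"object","properties":{"series":{"type":"array"},"force":{"type":"number"}},"required":["series"]}

```bash
ls; mkdir -p pics
cat > h.py <<'E'
import numpy as np, cv2
from scipy.spatial.transform import Rotation as Rn
from station import ctrl
def cam(n,save=None):
    c=ctrl.camera(n)
    if save: cv2.imwrite('pics/'+save,c['pixels'][:,:,::-1])
    return c
def pts(c):
    f=240/np.tan(np.radians(c['fov_y'])/2); z=c['z_map']
    v,u=np.mgrid[0:480,0:640]
    P=np.stack([(u-c['cx'])/f*z,(v-c['cy'])/f*z,z],-1)
    return (P-np.array(c['t']))@np.array(c['R'])
def proj(c,X):
    f=240/np.tan(np.radians(c['fov_y'])/2)
    p=np.array(c['R'])@np.array(X)+np.array(c['t']); return p[0]/p[2]*f+c['cx'],p[1]/p[2]*f+c['cy']
E
python3 - <<'E'
from h import *
print(ctrl.get_obs())
import pickle
d={}
for n in ['top','side','wrist']:
    d[n]=cam(n,n+'0.png'); c=d[n]; print(n,c['fov_y'],c['cx'],c['cy'],-np.array(c['R']).T@np.array(c['t']))
pickle.dump(d,open('d0.pkl','wb'))
E
```

```text
pics
{'time_s': 0.0, 'qpos': array([ 1.18340474e+00,  3.00455676e-01,  1.52160685e+00, -2.26940546e-05,
        1.32071607e+00, -6.65878590e-02]), 'joint_vel': array([ 4.30768048e-04, -1.61892627e-03,  1.74132319e-03,  6.16909373e-05,
        5.02242883e-04, -5.79271140e-04]), 'tau': array([ 8.45510949e-04, -5.31803906e+01, -3.52753866e+01,  7.08937598e-02,
        2.42470315e-02, -5.97136454e-05]), 'ee_pos': array([0.17333595, 0.52170215, 0.22388388]), 'eef_rot': array([-3.14040788e+00, -5.69782478e-05,  2.82079452e+00]), 'force': array([0.71001941, 0.15648862, 0.08598829]), 'moment': array([-0.04630482, -0.006745  ,  0.02462912]), 'grip_width': 0.09369546184226019}
top 57.33879978328373 322.87983234777334 243.2046310406957 [0.44093535 0.00883271 1.09344853]
side 51.95821436438057 312.5655014253572 230.55118244346866 [-0.09039252 -0.73078191  1.16910043]
wrist 65.14080115656905 317.21192490480274 236.16425901196922 [0.09579381 0.54832563 0.3831756 ]
```

View pics/top0.png

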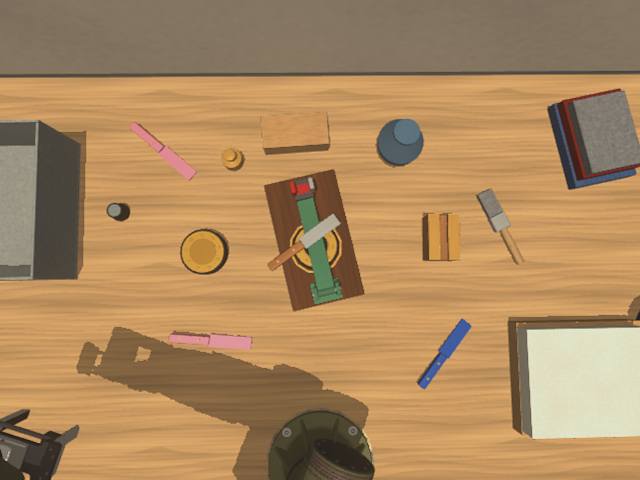

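View pics/side0.png

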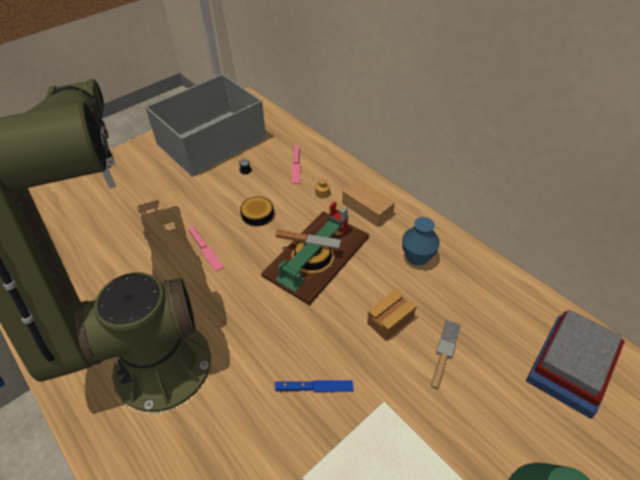

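Top view: the scraper is at about (305,242) with a wooden handle and steel blade, lying across the green tongue. The look-alikes are pink at (163,150) and (210,341), and blue at (444,354). The brush is at (500,226), the holder at (441,237) and the spare tin at (204,251). The only wood-and-steel one on the tongue is the one meant, so I'll confirm it in a crop.

Run:
```python
from h import *
import pickle
d=pickle.load(open('d0.pkl','rb'))
c=d['top']; im=c['pixels'][:,:,::-1]
cr=im[160:320,255:475]; cv2.imwrite('pics/crop0.png',cv2.resize(cr,None,fx=3.6,fy=3.6,interpolation=cv2.INTER_CUBIC))
P=pts(c)
def q(u,v): print((u,v),P[v,u].round(4),im[v,u][::-1])
for uv in [(303,190),(300,190),(310,190),(305,200),(313,205),(326,280),(318,260),(330,222),(335,218),(290,254),(275,264),(305,243),(428,237),(455,237),(443,237),(350,280),(270,190)]: q(*uv)
# height map crop
Z=P[160:320,255:475,2]; h=np.clip(Z/0.15*255,0,255).astype(np.uint8)
cv2.imwrite('pics/z0.png',cv2.resize(cv2.applyColorMap(h,cv2.COLORMAP_JET),None,fx=3.6,fy=3.6,interpolation=cv2.INTER_NEAREST))
```

```text
(303, 190) [0.6466 0.0301 0.0847] [195  56  45]
(300, 190) [0.6468 0.037  0.0845] [195  56  44]
(310, 190) [0.6415 0.0137 0.1088] [111  80  68]
(305, 200) [0.6252 0.0259 0.0726] [ 91 132  92]
(313, 205) [0.613  0.0073 0.0732] [ 92 134  93]
(326, 280) [ 0.4371 -0.0204  0.0703] [ 90 129  89]
(318, 260) [ 0.4838 -0.0025  0.0705] [ 89 130  91]
(330, 222) [ 0.5721 -0.0319  0.075 ] [179 171 152]
(335, 218) [ 0.5817 -0.0439  0.0724] [181 173 154]
(290, 254) [0.4983 0.062  0.0797] [187 121  71]
(275, 264) [0.4757 0.0966 0.0818] [176 115  68]
(305, 243) [0.5236 0.0271 0.0761] [182 174 155]
(428, 237) [ 0.5346 -0.2638  0.0646] [123  88  48]
(455, 237) [ 0.5334 -0.3271  0.0677] [210 151  73]
(443, 237) [ 0.5356 -0.3043  0.0487] [178 116  67]
(350, 280) [ 0.4359 -0.0807  0.0168] [103  67  42]
(270, 190) [0.6611 0.1131 0.0182] [110  71  44]
```

View pics/crop0.png

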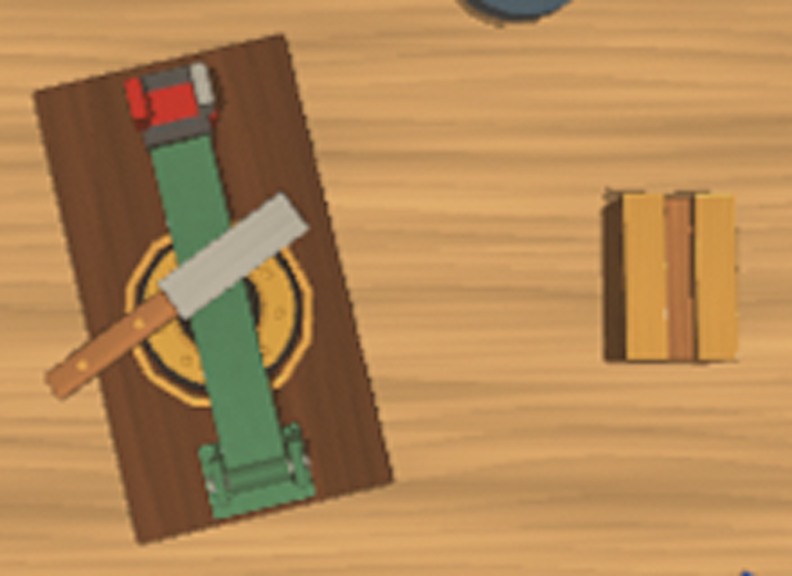

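View pics/z0.png

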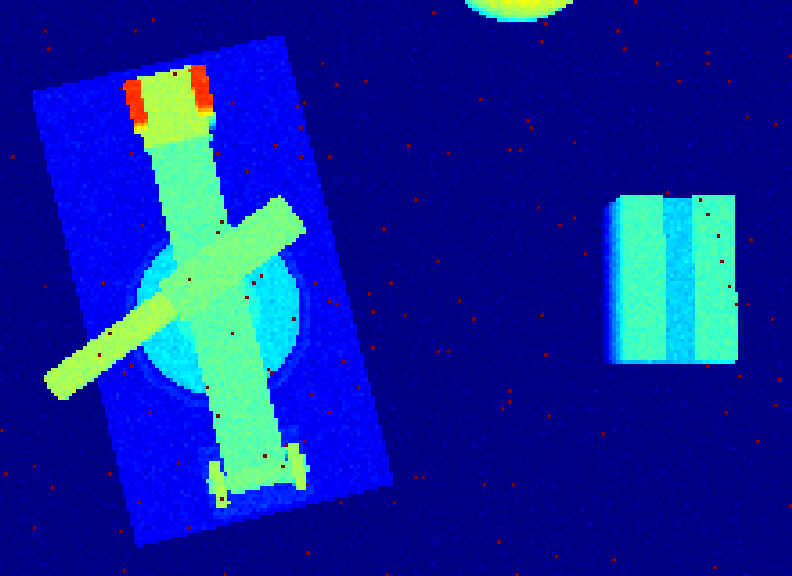

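The crop confirms the scraper: brown handle at the lower left, steel blade across the tongue, shoulder near crop (170,295). Next I fit the poses.

```bash
cat > fit.py <<'E'
from h import *
import pickle
d=pickle.load(open('d0.pkl','rb'))
c=d['top']; P=pts(c); im=c['pixels'].astype(int); Z=P[...,2]
u0,v0=255,160
M=np.zeros((480,640),bool); M[160:320,255:475]=True
X=P[...,0];Y=P[...,1]
def rect(m,name):
    m=cv2.morphologyEx(m.astype(np.uint8),cv2.MORPH_OPEN,np.ones((2,2)))
    n,l,s,_=cv2.connectedComponentsWithStats(m); k=1+np.argmax(s[1:,4]); m=l==k
    xy=np.stack([X[m],Y[m]],1).astype(np.float32)
    r=cv2.minAreaRect(xy*1000); print(name,m.sum(),np.round(r[0],1),np.round(r[1],1),round(r[2],2),'z med',np.median(Z[m]).round(4)); return m,r
press=(X>0.35)&(X<0.72)&(Y>-0.14)&(Y<0.16)&M
R,G,B=im[...,0],im[...,1],im[...,2]
rect(press&(Z>0.008)&(Z<0.13),'board(all)')
rect(press&(G>R+15)&(Z>0.055)&(Z<0.078),'tongue')
sc=press&(Z>0.068)&(Z<0.09)&(R>150)&(abs(R-G)<25)&(abs(G-B)<35)&(X<0.61)
rect(sc,'blade')
hd=press&(Z>0.06)&(Z<0.09)&(R>G+40)&(G>B+25)&(X<0.6)
rect(hd,'handle')
rect(M&(Z>0.058)&(Y<-0.2)&(Y>-0.38)&(X<0.62),'holder')
rect(M&(Z>0.04)&(Z<0.056)&(Y<-0.25)&(Y>-0.38)&(X<0.62),'slotgap')
rect(press&(Z>0.115)&(X>0.6)&(R>G+60),'redtop')
rect(press&(Z>0.115)&(X>0.6)&(R<G+30),'fixtop')
rect(press&(Z>0.115)&(X>0.6),'h')
rect(press&(Z>0.078)&(Z<0.1)&(X>0.6)&(X<0.7),'coupler')
E
python3 fit.py
```

```text
board(all) 9520 [532.1  19.1] [321.6 210.4] 12.67 z med 0.0201
tongue 898 [463.7  -9.2] [134.2  45.2] 12.66 z med 0.07
blade 522 [526.9   4. ] [ 67.8 158.2] 63.53 z med 0.0737
handle 356 [472.1  65.7] [90.2 93.2] 15.31 z med 0.0805
holder 557 [ 534.8 -280.3] [108.8  34.6] 0.46 z med 0.0659
slotgap 358 [ 531.9 -306.1] [110.2  29.9] 7.59 z med 0.0503
redtop 46 [647.2  52.1] [30.8  9.1] 11.75 z med 0.1236
fixtop 51 [665.1   9.8] [11.4 46.6] 89.1 z med 0.1225
h 54 [665.    9.8] [11.4 46.9] 89.1 z med 0.1225
coupler 299 [648.   30.9] [42.8 46.3] 10.44 z med 0.0823
```

View pics/wrist0.png

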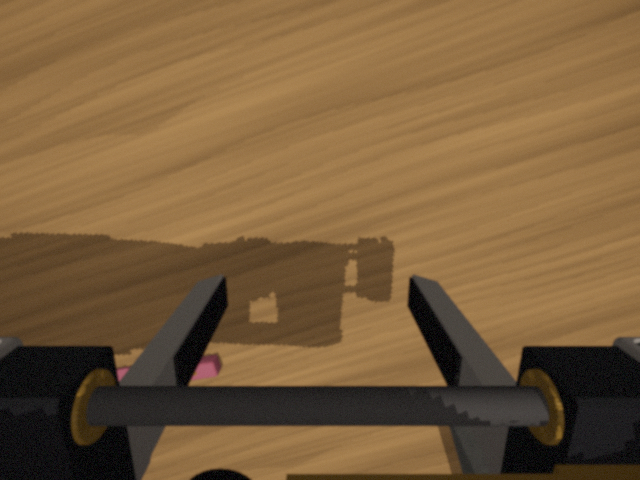

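```bash
cat > fit2.py <<'E'
from fit import *
f=240/np.tan(np.radians(c['fov_y'])/2)
v,u=np.mgrid[0:480,0:640]
D=np.stack([(u-c['cx'])/f,(v-c['cy'])/f,np.ones_like(u)],-1)@np.array(c['R'])
C=-np.array(c['R']).T@np.array(c['t'])
def plane(z): s=(z-C[2])/D[...,2]; return (C+s[...,None]*D)[...,:2]
from scipy.ndimage import median_filter
Zm=median_filter(Z,3)
def fitr(m,z,name):
    m=cv2.morphologyEx(m.astype(np.uint8),cv2.MORPH_OPEN,np.ones((2,2)))
    n,l,s,_=cv2.connectedComponentsWithStats(m); k=1+np.argmax(s[1:,4]); m=(l==k)
    xy=plane(z)[m]; r=cv2.minAreaRect((xy*1000).astype(np.float32))
    mu=xy.mean(0); ev,V=np.linalg.eigh(np.cov((xy-mu).T)); a=V[:,1]; a=a*np.sign(a[0]); b=np.array([-a[1],a[0]])
    pa=(xy-mu)@a; pb=(xy-mu)@b
    print(name,m.sum(),'mean',mu.round(4),'ang',np.degrees(np.arctan2(a[1],a[0])).round(2),'std-size',(np.sqrt(12)*np.array([pa.std(),pb.std()])).round(4),'zmed',np.median(Z[m]).round(4),'| minrect',np.round(r[0],1),np.round(r[1],1),round(r[2],2))
    return m,mu,a
print('----')
bm=press&(Zm>0.010)
fitr(bm,0.018,'board all')
fitr(press&(G>R+15)&(Zm>0.055)&(Zm<0.078),.07,'tongue near')
fitr(press&(G>R+15)&(Zm>0.055)&(Zm<0.078)&(X>.555),.07,'tongue far')
fitr(press&(Zm>0.066)&(Zm<0.08)&(R>140)&(abs(R-G)<25)&(X<0.61),.074,'blade')
fitr(press&(Zm>0.072)&(Zm<0.09)&(R>G+35)&(X<0.6),.081,'handle')
fitr(M&(Zm>0.058)&(Y<-0.2)&(Y>-0.305)&(X<0.62),.066,'holder L lip')
fitr(M&(Zm>0.058)&(Y<-0.305)&(Y>-0.38)&(X<0.62),.066,'holder R lip')
fitr(M&(Zm>0.045)&(Zm<0.056)&(Y<-0.28)&(Y>-0.32)&(X<0.62),.05,'gap')
fitr(press&(Zm>0.110)&(X>0.6)&(R>G+60),.124,'red')
fitr(press&(Zm>0.110)&(X>0.6)&(R<G+60),.124,'fixed')
E
python3 fit2.py | sed -n '/----/,$p'
```

```text
----
board all 9568 mean [0.5325 0.0071] ang 12.11 std-size [0.317  0.1832] zmed 0.0201 | minrect [531.2  22.5] [319.2 213.8] 12.54
tongue near 913 mean [ 0.4615 -0.0118] ang 10.8 std-size [0.1272 0.0393] zmed 0.07 | minrect [464.7  -9.8] [132.1  41.9] 12.13
tongue far 474 mean [0.5921 0.0184] ang 8.98 std-size [0.0696 0.0376] zmed 0.0698 | minrect [590.6  17.5] [72.5 38.3] 13.07
blade 525 mean [ 0.5494 -0.0081] ang -54.72 std-size [0.0985 0.0291] zmed 0.0737 | minrect [549.7  -8.3] [29.5 98.8] 35.02
handle 361 mean [0.4924 0.0709] ang -54.46 std-size [0.0945 0.0202] zmed 0.0805 | minrect [492.5  70.7] [20.3 94.7] 35.54
holder L lip 557 mean [ 0.5334 -0.278 ] ang -0.51 std-size [0.1078 0.0289] zmed 0.0659 | minrect [ 533.3 -277.7] [ 28.6 107.3] 87.98
holder R lip 531 mean [ 0.5321 -0.3252] ang -0.65 std-size [0.1091 0.0279] zmed 0.0659 | minrect [ 532.6 -325.2] [ 27.8 107.1] 89.85
gap 364 mean [ 0.5308 -0.3066] ang -0.67 std-size [0.1125 0.0192] zmed 0.0503 | minrect [ 532.  -306.1] [ 21.7 108.6] 89.13
red 45 mean [0.643  0.0512] ang 13.69 std-size [0.0249 0.009 ] zmed 0.1237 | minrect [643.2  51.5] [24.7  8.7] 13.22
fixed 51 mean [0.6508 0.0105] ang 12.3 std-size [0.0261 0.0095] zmed 0.1226 | minrect [651.   10.5] [26.2  9.7] 10.34
```

```bash
cat >> h.py <<'E'
def go(p,yawdeg,rpy=None):
    o=ctrl.get_obs(); R0=Rn.from_euler('xyz',o['eef_rot']).as_matrix()
    R1=Rn.from_euler('xyz',rpy if rpy is not None else [np.pi,0,np.radians(yawdeg)]).as_matrix()
    print('at',o['time_s'],o['ee_pos'].round(4),o['eef_rot'].round(4),'w',round(o['grip_width'],4),'F',np.round(o['force'],2))
    print('turn deg',np.degrees(Rn.from_matrix(R0.T@R1).as_rotvec()).round(2),'shift',(R0.T@(np.array(p)-o['ee_pos'])).round(4))
E
python3 - <<'E'
from h import *
go([0.497,0.065,0.15],125.6)
E
```

```text
at 0.15 [0.1734 0.5218 0.224 ] [-3.1408e+00 -1.0000e-04  2.8207e+00] w 0.0945 F [0.46 0.4  0.5 ]
turn deg [-5.000e-02  1.000e-02  3.602e+01] shift [-0.4512 -0.3313  0.0743]
```

>>> {"method": "send_rows", "body": {"series": [[0,0,36,-0.451,-0.331,0.03,1],[0,0,36,-0.451,-0.331,0.03,1],[0,0,36,-0.451,-0.331,0.03,1],[0,0,36,-0.451,-0.331,0.03,1],[0,0,36,-0.451,-0.331,0.03,1],[0,0,36,-0.451,-0.331,0.03,1],[0,0,36,-0.451,-0.331,0.03,1],[0,0,36,-0.451,-0.331,0.03,1]], "force": 40}}

```text
time_s: 0.95
ee_pos: [0.4052, 0.1942, 0.203]
eef_rot: [3.141, 0.0, 2.193]
force: [0.2, 0.2, -0.2]
grip_width: 0.0939
```

Run:
```python
from h import *
go([0.497,0.065,0.15],125.6)
```

```text
at 0.95 [0.4052 0.1942 0.203 ] [3.1414 0.     2.1925] w 0.0939 F [ 0.22  0.17 -0.19]
turn deg [0.01 0.   0.02] shift [-0.1585 -0.0007  0.053 ]
```

>>> {"method": "send_rows", "body": {"series": [[0,0,0,-0.156,0,0.053,1],[0,0,0,-0.156,0,0.053,1],[0,0,0,-0.156,0,0.053,1],[0,0,0,-0.156,0,0.053,1],[0,0,0,-0.156,0,0.053,1],[0,0,0,-0.156,0,0.053,1],[0,0,0,-0.156,0,0.053,1]]}}

```text
time_s: 1.65
ee_pos: [0.495, 0.0705, 0.1507]
eef_rot: [3.141, 0.0, 2.194]
force: [-0.7, -0.0, 0.2]
grip_width: 0.0938
```

Run:
```python
from h import *
cam('wrist','w1.png')
go([0.497,0.065,0.073],125.6)
```

```text
at 1.7 [0.495  0.0705 0.1507] [3.1407e+00 4.0000e-04 2.1942e+00] w 0.0939 F [ 0.19 -0.19 -0.75]
turn deg [0.05 0.03 0.12] shift [-0.0056 -0.0017  0.0777]
```

View pics/w1.png

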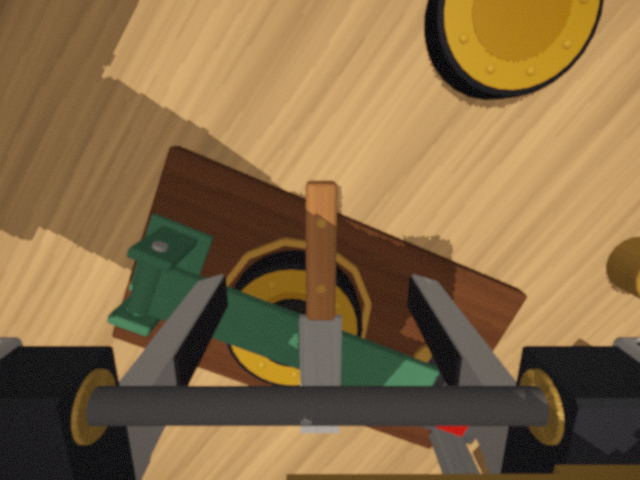

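The wrist view shows the handle upright at x≈321, centred between the fingers (215–425). I'll narrow the jaws, then descend.

>>> {"method": "send_rows", "body": {"series": [[0,0,0,-0.005,-0.001,0.03,0],[0,0,0,-0.005,-0.001,0.03,0],[0,0,0,-0.005,-0.001,0.06,0],[0,0,0,-0.005,-0.001,0.077,0],[0,0,0,-0.005,-0.001,0.077,0],[0,0,0,-0.005,-0.001,0.077,-0.9],[0,0,0,-0.005,-0.001,0.077,-0.9],[0,0,0,-0.005,-0.001,0.077,-0.9]], "force": 45}}

```text
time_s: 2.5
ee_pos: [0.4979, 0.0648, 0.0742]
eef_rot: [3.14, 0.001, 2.193]
force: [-0.2, -0.7, -0.8]
grip_width: 0.0333
```

>>> {"method": "send_rows", "body": {"series": [[0,0,0,0,0,0,-0.9],[0,0,0,0,0,0,-0.9]]}}

```text
time_s: 2.7
ee_pos: [0.4976, 0.0647, 0.0734]
eef_rot: [3.141, 0.0, 2.192]
force: [1.2, 0.6, 1.5]
grip_width: 0.0198
```

Run:
```python
from h import *
go([0.497,0.065,0.18],125.6)
```

```text
at 2.7 [0.4976 0.0647 0.0734] [3.1411e+00 3.0000e-04 2.1925e+00] w 0.0198 F [1.25 0.56 1.49]
turn deg [0.03 0.02 0.02] shift [ 0.0006 -0.0002 -0.1066]
```

>>> {"method": "send_rows", "body": {"series": [[0,0,0,0,0,-0.02,-0.9],[0,0,0,0,0,-0.05,-0.9],[0,0,0,0,0,-0.09,-0.9],[0,0,0,0,0,-0.107,-0.9],[0,0,0,0,0,-0.107,-0.9]]}}

```text
time_s: 3.2
ee_pos: [0.4983, 0.0647, 0.1823]
eef_rot: [3.138, 0.002, 2.192]
force: [0.3, -0.4, -1.3]
grip_width: 0.0194
```

Run:
```python
from h import *
go([0.31,-0.301,0.12],179.4)
```

```text
at 3.2 [0.4983 0.0647 0.1823] [3.1380e+00 2.2000e-03 2.1924e+00] w 0.0194 F [ 0.32 -0.42 -1.34]
turn deg [  0.13   0.22 -53.78] shift [-0.1875 -0.3663  0.0614]
```

>>> {"method": "send_rows", "body": {"series": [[0,0,-8,-0.188,-0.366,0,-0.9],[0,0,-16,-0.188,-0.366,0,-0.9],[0,0,-24,-0.188,-0.366,0,-0.9],[0,0,-32,-0.188,-0.366,0,-0.9],[0,0,-40,-0.188,-0.366,0,-0.9],[0,0,-48,-0.188,-0.366,0,-0.9],[0,0,-53.8,-0.188,-0.366,0,-0.9],[0,0,-53.8,-0.188,-0.366,0,-0.9]]}}

```text
time_s: 4.0
ee_pos: [0.3371, -0.2475, 0.1788]
eef_rot: [3.14, -0.001, 3.137]
force: [1.5, -0.6, -1.0]
grip_width: 0.0196
```

>>> {"method": "send_rows", "body": {"series": [[0,0,0,0,0,0,-0.9]]}}

```text
time_s: 4.1
ee_pos: [0.3356, -0.2503, 0.1787]
eef_rot: [3.141, -0.002, 3.128]
force: [-0.1, 0.5, -1.1]
grip_width: 0.0198
```

Run:
```python
from h import *
go([0.31,-0.301,0.09],179.4)
```

```text
at 4.1 [ 0.3356 -0.2503  0.1787] [ 3.1410e+00 -1.9000e-03  3.1283e+00] w 0.0198 F [-0.13  0.54 -1.09]
turn deg [ 0.04 -0.11 -0.16] shift [ 0.0247 -0.0511  0.0887]
```

>>> {"method": "send_rows", "body": {"series": [[0,0,0,0.025,-0.051,0,-0.9],[0,0,0,0.025,-0.051,0,-0.9],[0,0,0,0.025,-0.051,0.045,-0.9],[0,0,0,0.025,-0.051,0.089,-0.9],[0,0,0,0.025,-0.051,0.089,-0.9],[0,0,0,0.025,-0.051,0.089,-0.9]]}}

```text
time_s: 4.7
ee_pos: [0.3131, -0.2971, 0.0913]
eef_rot: [3.14, -0.001, 3.132]
force: [1.3, -0.1, -0.2]
grip_width: 0.0201
```

Run:
```python
from h import *
import pickle
d={n:cam(n,n+'2.png') for n in ['top','side','wrist']}
pickle.dump(d,open('d2.pkl','wb'))
go([0.314,-0.301,0.0564],179.4)
c=d['top'];im=c['pixels'][:,:,::-1]
cv2.imwrite('pics/crop2.png',cv2.resize(im[180:340,370:540],None,fx=3.6,fy=3.6,interpolation=cv2.INTER_CUBIC))
c=d['side'];im=c['pixels'][:,:,::-1]
cv2.imwrite('pics/crop2s.png',cv2.resize(im[250:430,280:480],None,fx=3.3,fy=3.3,interpolation=cv2.INTER_CUBIC))
```

```text
at 4.85 [ 0.3137 -0.2981  0.0929] [-3.1394e+00  2.0000e-03  3.1318e+00] w 0.0199 F [ 0.14 -0.02 -0.93]
turn deg [-0.13  0.11  0.04] shift [-0.0002 -0.0028  0.0365]
```

View pics/crop2.png

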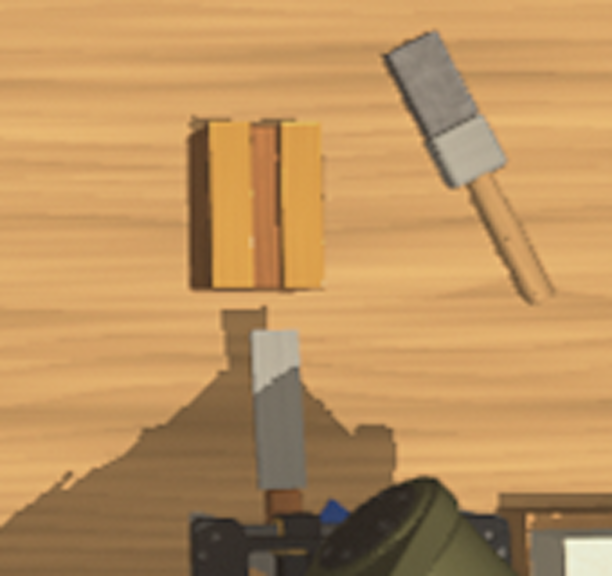

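View pics/crop2s.png

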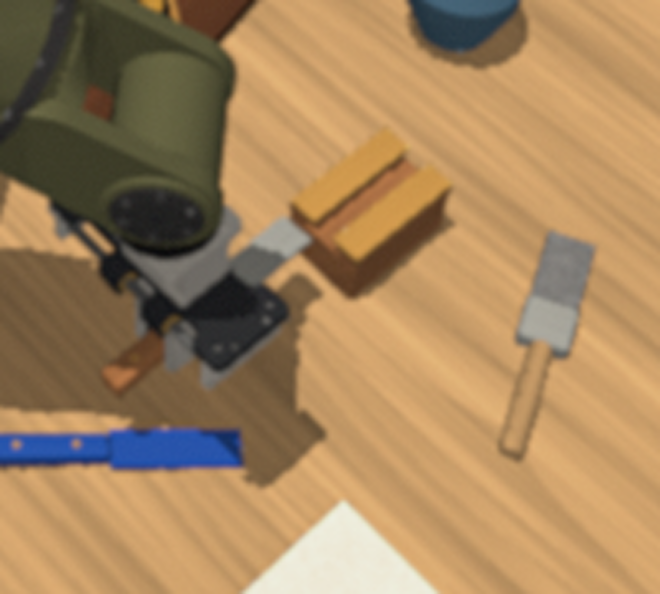

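View pics/wrist2.png

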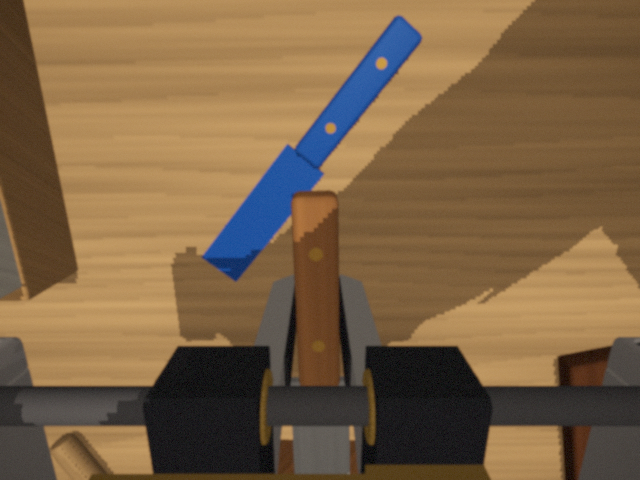

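```bash
cat > bl.py <<'E'
from h import *
from scipy.ndimage import median_filter
import sys
def blade(c,x0,x1,y0,y1,zlo,zhi):
    P=pts(c); im=c['pixels'].astype(int); R,G,B=im[...,0],im[...,1],im[...,2]
    Z=median_filter(P[...,2],3)
    m=(Z>zlo)&(Z<zhi)&(P[...,0]>x0)&(P[...,0]<x1)&(P[...,1]>y0)&(P[...,1]<y1)&(abs(R-G)<25)
    m=cv2.morphologyEx(m.astype(np.uint8),cv2.MORPH_OPEN,np.ones((2,2)))
    n,l,s,_=cv2.connectedComponentsWithStats(m); k=1+np.argmax(s[1:,4]); m=l==k
    Q=P[m]; Q=Q[abs(Q[:,2]-np.median(Q[:,2]))<.012]
    mu=Q.mean(0); A=np.c_[Q[:,:2]-mu[:2],np.ones(len(Q))]
    k=np.linalg.lstsq(A,Q[:,2],rcond=None)[0]
    # axis from width midpoints per image row
    mid=[];
    for x in np.arange(Q[:,0].min()+.008,Q[:,0].max()-.008,.004):
        s=Q[abs(Q[:,0]-x)<.004]; mid.append((x,(s[:,1].min()+s[:,1].max())/2))
    mid=np.array(mid); a=np.polyfit(mid[:,0],mid[:,1],1)
    print('n',len(Q),'mean',mu.round(4),'plane slope x,y',k[:2].round(4),'yaw deg',np.degrees(np.arctan(a[0])).round(2),'y at x=.478',np.polyval(a,.478).round(4),'x range',np.percentile(Q[:,0],[0.5,99.5]).round(4))
    return m
E
python3 - <<'E'
from bl import *
import pickle
d=pickle.load(open('d2.pkl','rb'))
blade(d['top'],.34,.47,-.34,-.26,.07,.12)
P=pts(d['top'])
for uv in [(520,322),(530,330),(560,380),(441,236)]: print(uv,P[uv[1],uv[0]].round(3))
E
```

```text
n 552 mean [ 0.4    -0.2955  0.0915] plane slope x,y [-0.0075  0.008 ] yaw deg 1.35 y at x=.478 -0.2938 x range [0.3514 0.4488]
(520, 322) [ 0.329 -0.484  0.042]
(530, 330) [ 0.317 -0.478  0.102]
(560, 380) [ 0.206 -0.539  0.103]
(441, 236) [ 0.538 -0.3    0.047]
```

```bash
cat > bl2.py <<'E'
from bl import *
def edges(c,x0,x1,y0,y1,zlo,zhi,zp,gray=True):
    P=pts(c); im=c['pixels'].astype(int); R,G=im[...,0],im[...,1]
    Z=median_filter(P[...,2],3)
    m=(Z>zlo)&(Z<zhi)&(P[...,0]>x0)&(P[...,0]<x1)&(P[...,1]>y0)&(P[...,1]<y1)
    if gray: m&=abs(R-G)<25
    f=240/np.tan(np.radians(c['fov_y'])/2); v,u=np.mgrid[0:480,0:640]
    D=np.stack([(u-c['cx'])/f,(v-c['cy'])/f,np.ones_like(u)],-1)@np.array(c['R']); C=-np.array(c['R']).T@np.array(c['t'])
    XY=(C+((zp-C[2])/D[...,2])[...,None]*D)
    L=[]
    rows=np.where(m.sum(1)>3)[0][2:-2]
    for r in rows:
        cs=np.where(m[r])[0]; L.append((XY[r,cs[0],0],XY[r,cs[0],1],XY[r,cs[-1],1]))
    L=np.array(L)
    for k in (1,2):
        a=np.polyfit(L[:,0],L[:,k],1); res=abs(np.polyval(a,L[:,0])-L[:,k]); g=res<.003; a=np.polyfit(L[g,0],L[g,k],1)
        print(' edge yaw',np.degrees(np.arctan(a[0])).round(2),'y@.478',np.polyval(a,.478).round(4),'y@.4',np.polyval(a,.4).round(4))
E
python3 - <<'E'
from bl2 import *
import pickle
d=pickle.load(open('d2.pkl','rb'))
c=d['top']
print('blade');edges(c,.34,.46,-.34,-.26,.07,.12,.092)
print('L lip');edges(c,.47,.6,-.30,-.255,.060,.072,.066,False)
print('R lip');edges(c,.47,.6,-.35,-.308,.060,.072,.066,False)
E
```

```text
blade
 edge yaw 1.02 y@.478 -0.2785 y@.4 -0.2799
 edge yaw 0.91 y@.478 -0.3075 y@.4 -0.3088
L lip
 edge yaw -1.68 y@.478 -0.2616 y@.4 -0.2594
 edge yaw -0.75 y@.478 -0.2883 y@.4 -0.2873
R lip
 edge yaw -0.25 y@.478 -0.3098 y@.4 -0.3095
 edge yaw -0.49 y@.478 -0.3353 y@.4 -0.3346
```

>>> {"method": "send_rows", "body": {"series": [[0,0,1.5,0,-0.002,0.02,-0.9],[0,0,1.5,0,-0.002,0.035,-0.9],[0,0,1.5,0,-0.002,0.035,-0.9],[0,0,1.5,0,-0.002,0.035,-0.9]]}}

```text
time_s: 5.25
ee_pos: [0.3133, -0.3, 0.0573]
eef_rot: [-3.14, 0.001, 3.105]
force: [0.1, 0.0, -0.5]
grip_width: 0.0196
```

Run:
```python
from bl2 import *
c=cam('top','top3.png')
print('blade');edges(c,.34,.46,-.34,-.26,.04,.075,.057)
blade(c,.34,.46,-.34,-.26,.04,.075)
print('L lip');edges(c,.47,.6,-.30,-.255,.060,.072,.066,False)
print('R lip');edges(c,.47,.6,-.35,-.308,.060,.072,.066,False)
go([0.314,-0.301,0.0568],178)
```

```text
blade
 edge yaw -0.34 y@.478 -0.286 y@.4 -0.2855
 edge yaw -0.15 y@.478 -0.3145 y@.4 -0.3143
n 507 mean [ 0.4002 -0.3009  0.0577] plane slope x,y [-0.0056  0.006 ] yaw deg -0.06 y at x=.478 -0.3008 x range [0.3511 0.4491]
L lip
 edge yaw -1.08 y@.478 -0.262 y@.4 -0.2605
 edge yaw -0.75 y@.478 -0.2883 y@.4 -0.2873
R lip
 edge yaw -0.25 y@.478 -0.3098 y@.4 -0.3095
 edge yaw -0.37 y@.478 -0.3354 y@.4 -0.3349
at 5.3 [ 0.3134 -0.3     0.0574] [-3.1402e+00  1.4000e-03  3.1055e+00] w 0.0199 F [-0.02  0.61  0.93]
turn deg [-0.08  0.08 -0.07] shift [-0.0007 -0.0009  0.0006]
```

>>> {"method": "send_rows", "body": {"series": [[0,0,0,0,0.0013,0.0005,-0.9],[0,0,0,-0.02,0.0018,0.0005,-0.9],[0,0,0,-0.04,0.0024,0.0005,-0.9],[0,0,0,-0.06,0.0029,0.0005,-0.9],[0,0,0,-0.06,0.0029,0.0005,-0.9]]}}

```text
time_s: 5.8
ee_pos: [0.3747, -0.299, 0.0563]
eef_rot: [-3.14, 0.001, 3.107]
force: [-0.3, -0.0, -0.7]
grip_width: 0.0199
```

Run:
```python
from bl2 import *
c=cam('top','top4.png')
edges(c,.40,.47,-.34,-.26,.04,.075,.057)
blade(c,.38,.47,-.34,-.26,.04,.075)
im=c['pixels'][:,:,::-1]
cv2.imwrite('pics/crop4.png',cv2.resize(im[200:320,380:520],None,fx=4,fy=4,interpolation=cv2.INTER_CUBIC))
go([0.439,-0.299,0.0568],178)
```

```text
edge yaw -2.12 y@.478 -0.2853 y@.4 -0.2824
 edge yaw -2.25 y@.478 -0.3139 y@.4 -0.3109
n 275 mean [ 0.4393 -0.2995  0.0568] plane slope x,y [-0.0304  0.0245] yaw deg -2.61 y at x=.478 -0.3013 x range [0.4115 0.4658]
at 5.85 [ 0.3735 -0.2988  0.056 ] [-3.1411e+00  6.0000e-04  3.1064e+00] w 0.0198 F [ 0.11 -0.1  -1.81]
turn deg [-0.03  0.03 -0.02] shift [-0.0655  0.0021 -0.0008]
```

View pics/crop4.png

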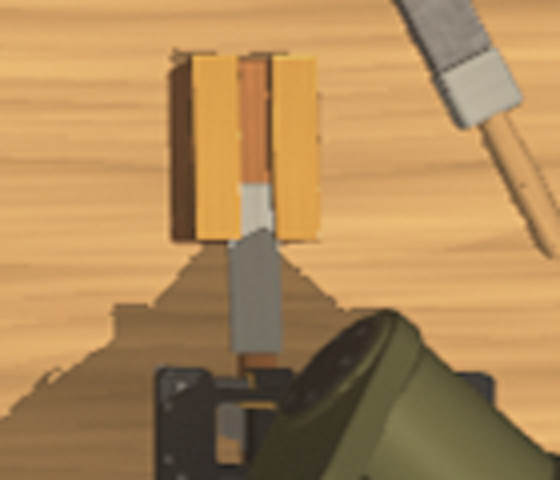

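The blade tip is inside the slot under the lips (crop (257,205)) and there is no side force. I'll continue inserting.

>>> {"method": "send_rows", "body": {"series": [[0,0,-0.5,-0.02,0.0006,0,-0.9],[0,0,-0.7,-0.04,0.0012,0,-0.9],[0,0,-0.7,-0.052,0.0015,0,-0.9],[0,0,-0.7,-0.058,0.0016,0,-0.9],[0,0,-0.7,-0.058,0.0016,0,-0.9]]}}

```text
time_s: 6.35
ee_pos: [0.4308, -0.2993, 0.0556]
eef_rot: [3.142, -0.0, 3.118]
force: [0.0, -0.6, -1.4]
grip_width: 0.0197
```

Run:
```python
from bl2 import *
c=cam('top','top5.png')
im=c['pixels'][:,:,::-1]
cv2.imwrite('pics/crop5.png',cv2.resize(im[200:320,380:520],None,fx=4,fy=4,interpolation=cv2.INTER_CUBIC))
go([0.439,-0.299,0.0568],178)
P=pts(c)
# tip in gap
R,G=c['pixels'][...,0].astype(int),c['pixels'][...,1].astype(int)
m=(abs(R-G)<25)&(P[...,1]<-.289)&(P[...,1]>-.309)&(P[...,0]>.45)&(P[...,0]<.6)&(P[...,2]>.045)&(P[...,2]<.065)
print(m.sum(),np.percentile(P[m][:,0],[1,50,99]),np.median(P[m][:,2]))
```

```text
at 6.4 [ 0.4304 -0.2993  0.0555] [ 3.1414e+00 -5.0000e-04  3.1175e+00] w 0.0199 F [ 0.18 -0.76 -1.23]
turn deg [ 0.01 -0.03  0.62] shift [-0.0086  0.0005 -0.0013]
277 [0.47063138 0.5159103  0.56884883] 0.055661512924014264
```

View pics/crop5.png

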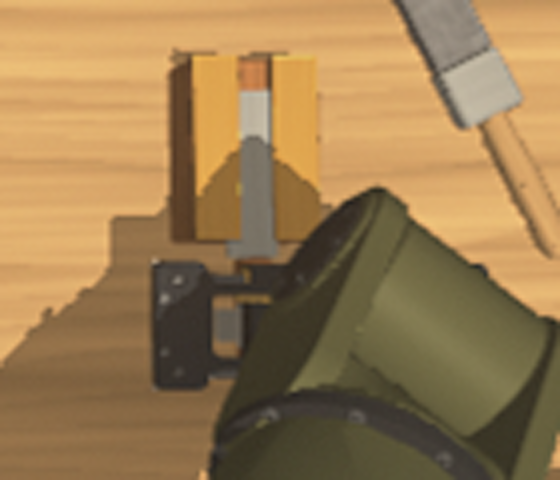

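>>> {"method": "send_rows", "body": {"series": [[0,0,0,-0.003,0,0,-0.9],[0,0,0,-0.006,0,0,-0.9],[0,0,0,-0.008,0,0,-0.9],[0,0,0,-0.008,0,0,-0.9]]}}

```text
time_s: 6.8
ee_pos: [0.439, -0.2996, 0.0556]
eef_rot: [-3.142, 0.0, 3.118]
force: [-0.8, 0.4, -0.8]
grip_width: 0.02
```

>>> {"method": "send_rows", "body": {"series": [[0,0,0,-0.001,0,0,-0.9],[0,0,0,-0.002,0,0,-0.9],[0,0,0,-0.002,0,0,-0.9]]}}

```text
time_s: 7.1
ee_pos: [0.4408, -0.2996, 0.0555]
eef_rot: [3.141, -0.0, 3.118]
force: [-0.7, 0.2, -0.3]
grip_width: 0.0201
```

>>> {"method": "send_rows", "body": {"series": [[0,0,0,-0.001,0,0,-0.9],[0,0,0,-0.002,0,0,-0.9],[0,0,0,-0.002,0,0,-0.9]]}}

```text
time_s: 7.4
ee_pos: [0.4413, -0.2993, 0.0552]
eef_rot: [3.14, -0.004, 3.117]
force: [-12.9, 1.0, 4.4]
grip_width: 0.0196
```

```bash
cat > tip.py <<'E'
from bl2 import *
import sys
n=sys.argv[1]
c=cam('top','top%s.png'%n); s=cam('side','side%s.png'%n)
im=c['pixels'][:,:,::-1]
a=cv2.resize(im[200:320,380:520],None,fx=4,fy=4,interpolation=cv2.INTER_CUBIC)
im=s['pixels'][:,:,::-1]
b=cv2.resize(im[270:370,320:440],None,fx=4,fy=4,interpolation=cv2.INTER_CUBIC)
cv2.imwrite('pics/crop%sa.png'%n,a);cv2.imwrite('pics/crop%sb.png'%n,b)
go([0.439,-0.299,0.0568],178)
P=pts(c)
R,G=c['pixels'][...,0].astype(int),c['pixels'][...,1].astype(int)
m=(abs(R-G)<25)&(P[...,1]<-.289)&(P[...,1]>-.309)&(P[...,0]>.45)&(P[...,0]<.62)&(P[...,2]>.045)&(P[...,2]<.065)
print(m.sum(),np.percentile(P[m][:,0],[1,50,99]),np.median(P[m][:,2]))
E
python3 tip.py 6
```

```text
at 7.5 [ 0.4413 -0.2993  0.0552] [ 3.1401 -0.004   3.1175] w 0.02 F [-14.19   0.94   5.37]
turn deg [ 0.08 -0.23  0.62] shift [ 0.0023  0.0003 -0.0016]
263 [0.47815585 0.52524055 0.57826902] 0.055426382202876344
```

View pics/crop6a.png

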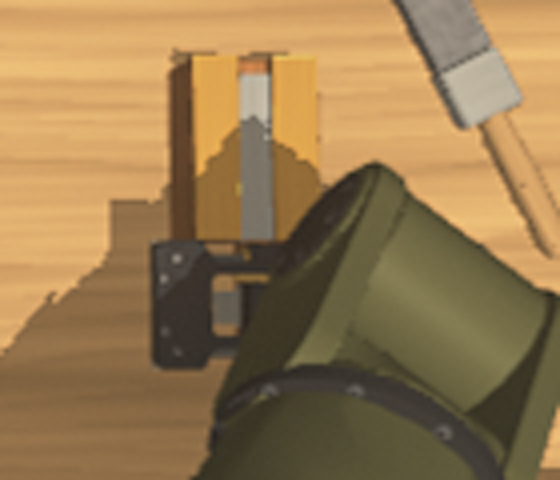

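View pics/crop6b.png

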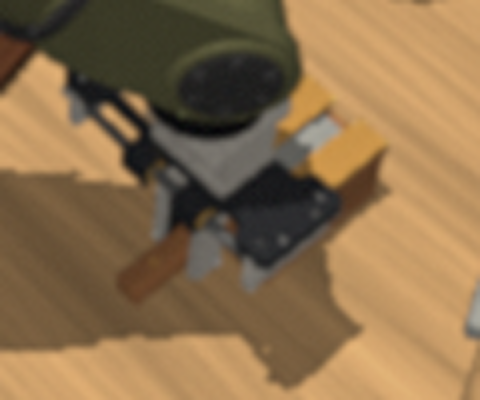

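The shoulder is home: −14 N in x, and the tip is at 0.578, which is the mouth plus 0.100. I'll relax the push and release.

>>> {"method": "send_rows", "body": {"series": [[0,0,0,0.002,0,0.0005,-0.9],[0,0,0,0.002,0,0.001,-0.9],[0,0,0,0.002,0,0.001,0],[0,0,0,0.002,0,0.001,0],[0,0,0,0.002,0,0.001,0],[0,0,0,0.002,0,0.001,0]]}}

```text
time_s: 8.1
ee_pos: [0.441, -0.2996, 0.0546]
eef_rot: [-3.142, 0.0, 3.118]
force: [0.9, 0.7, -0.2]
grip_width: 0.0457
```

>>> {"method": "send_rows", "body": {"series": [[0,0,0,0,0,-0.02,0],[0,0,0,0,0,-0.05,0],[0,0,0,0,0,-0.1,0],[0,0,0,0,0,-0.13,0],[0,0,0,0.05,0.05,-0.15,0],[0,0,0,0.05,0.1,-0.15,0],[0,0,0,0.05,0.15,-0.15,0],[0,0,0,0.05,0.15,-0.15,0]]}}

```text
time_s: 8.9
ee_pos: [0.3939, -0.1456, 0.2051]
eef_rot: [-3.142, 0.001, 3.119]
force: [0.7, -1.2, 0.9]
grip_width: 0.0467
```

```bash
python3 tip.py 7
python3 - <<'E'
from h import *
c=__import__('numpy')
E
```

```text
at 9.0 [ 0.3946 -0.1468  0.2051] [-3.1412e+00  1.1000e-03  3.1202e+00] w 0.0472 F [ 0.05 -1.36  0.68]
turn deg [-0.02  0.06  0.77] shift [-0.0475 -0.1512  0.1484]
244 [0.4823246  0.5280486  0.57846812] 0.05419384391091814
```

View pics/crop7a.png

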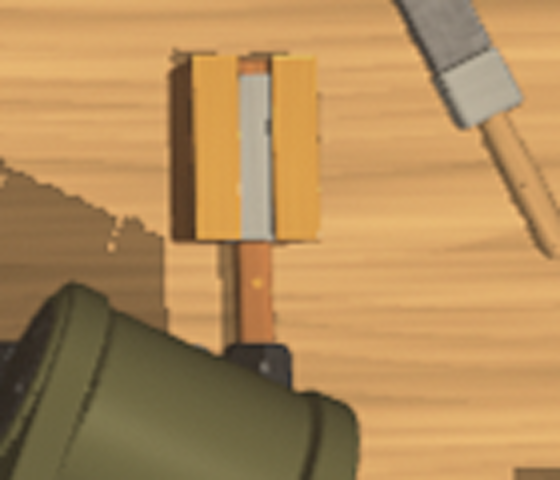

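View pics/crop7b.png

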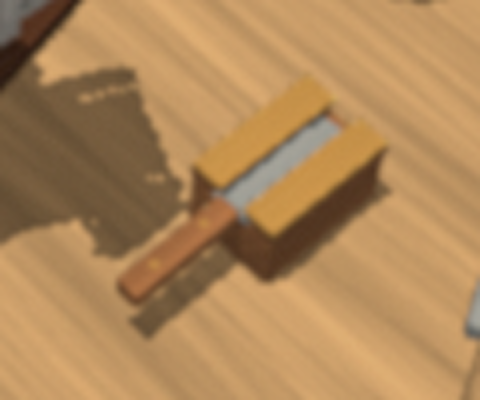

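The scraper is free in the slot, with the blade flat (top 0.054) and the shoulder at the mouth. Now I go to the horns.

Run:
```python
from h import *
go([0.6483,0.0251,0.20],192.4)
```

```text
at 9.0 [ 0.3946 -0.1468  0.2051] [-3.1412e+00  1.1000e-03  3.1202e+00] w 0.0472 F [ 0.05 -1.36  0.68]
turn deg [ -0.03   0.06 -13.63] shift [-0.25    0.1773  0.0053]
```

>>> {"method": "send_rows", "body": {"series": [[0,0,-13.6,-0.25,0.177,0.005,0.6],[0,0,-13.6,-0.25,0.177,0.005,0.6],[0,0,-13.6,-0.25,0.177,0.005,0.6],[0,0,-13.6,-0.25,0.177,0.005,0.6],[0,0,-13.6,-0.25,0.177,0.005,0.6],[0,0,-13.6,-0.25,0.177,0.005,0.6],[0,0,-13.6,-0.25,0.177,0.005,0.6],[0,0,-13.6,-0.25,0.177,0.005,0.6]]}}

```text
time_s: 9.8
ee_pos: [0.6492, 0.0221, 0.198]
eef_rot: [3.141, -0.002, -2.928]
force: [-0.7, 0.6, 0.6]
grip_width: 0.0753
```

Run:
```python
from h import *
go([0.6483,0.0251,0.105],192.4)
c=cam('wrist','w8.png')
im=c['pixels'][:,:,::-1].copy()
P=pts(c)
R,G,B=[c['pixels'][...,k].astype(int) for k in range(3)]
near=(abs(P[...,0]-.647)<.05)&(abs(P[...,1]-.03)<.05)&(P[...,2]>.117)&(P[...,2]<.13)
for n,m in (('red',near&(R>G+60)),('fix',near&(abs(R-G)<40))):
    if m.sum()>10: print(n,m.sum(),np.median(P[m],0).round(4),P[m].mean(0).round(4))
```

```text
at 9.8 [0.6492 0.0221 0.198 ] [ 3.1413e+00 -1.7000e-03 -2.9277e+00] w 0.0753 F [-0.65  0.58  0.6 ]
turn deg [ 0.02 -0.1  -0.14] shift [0.0001 0.0031 0.093 ]
red 551 [0.6455 0.0527 0.1227] [0.6457 0.0526 0.1224]
fix 578 [0.6549 0.0124 0.1226] [0.6551 0.0124 0.1224]
```

View pics/w8.png

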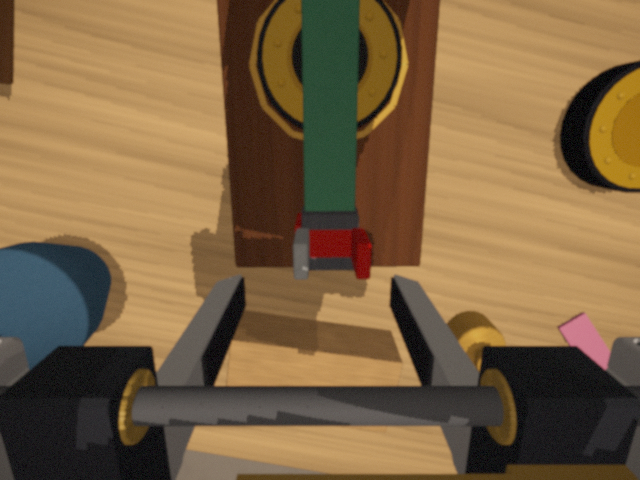

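The wrist view shows red horn (362,252) and fixed horn (301,255) between the fingers. The horn tops agree with the top camera within 4 mm. Descending.

>>> {"method": "send_rows", "body": {"series": [[0,0,0,-0.0015,0.0035,0.02,0.8],[0,0,0,-0.0015,0.0035,0.05,0.8],[0,0,0,-0.0015,0.0035,0.075,0.8],[0,0,0,-0.0015,0.0035,0.09,0.8],[0,0,0,-0.0015,0.0035,0.09,0.8],[0,0,0,-0.0015,0.0035,0.09,0.8]]}}

```text
time_s: 10.45
ee_pos: [0.6497, 0.0256, 0.1109]
eef_rot: [-3.141, 0.001, -2.929]
force: [-0.8, -0.1, 0.6]
grip_width: 0.0846
```

Run:
```python
from h import *
go([0.650,0.0258,0.107],192.4)
c=cam('wrist','w9.png'); s=cam('side','s9.png')
im=s['pixels'][:,:,::-1]
u,v=map(int,proj(s,[.65,.03,.1])); print(u,v)
cv2.imwrite('pics/s9c.png',cv2.resize(im[v-60:v+60,u-80:u+80],None,fx=4,fy=4,interpolation=cv2.INTER_CUBIC))
```

```text
at 10.45 [0.6497 0.0256 0.1109] [-3.1412e+00  1.4000e-03 -2.9290e+00] w 0.0846 F [-0.77 -0.14  0.6 ]
turn deg [-0.02  0.08 -0.22] shift [-0.0003  0.0002  0.0039]
337 212
```

View pics/s9c.png

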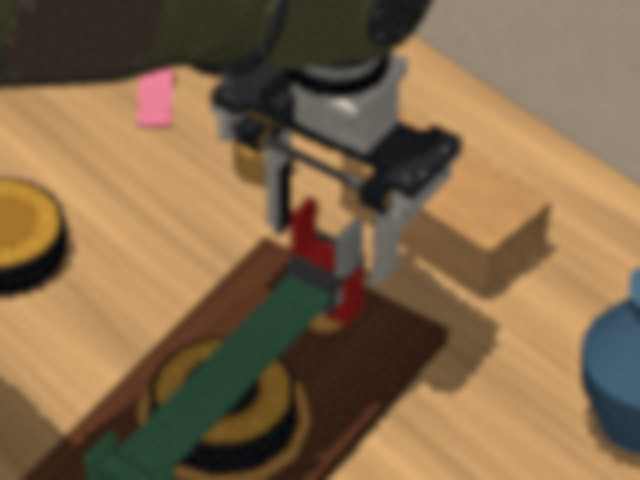

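View pics/w9.png

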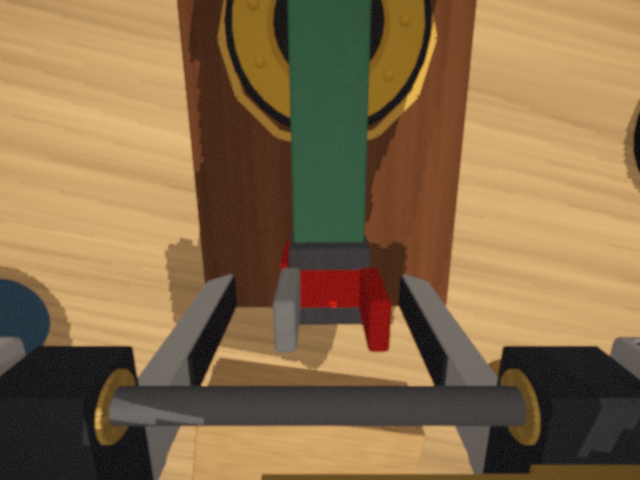

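Both horns are between the fingers, fixed at (287,310) and red at (376,310), with the 6 mm offset I intended. I'll go down 3 mm and squeeze.

>>> {"method": "send_rows", "body": {"series": [[0,0,0,0,0,0.003,0.3],[0,0,0,0,0,0.003,0.0],[0,0,0,0,0,0.003,-0.3],[0,0,0,0,0,0.003,-0.5],[0,0,0,0,0,0.003,-0.5],[0,0,0,0,0,0.003,-0.5],[0,0,0,0,0,0.003,-0.5]], "force": 45}}

```text
time_s: 11.25
ee_pos: [0.6497, 0.0259, 0.1068]
eef_rot: [-3.141, 0.0, -2.929]
force: [2.0, -4.4, 0.3]
grip_width: 0.0396
```

Run:
```python
from h import *
go([0.650,0.0258,0.107],192.4)
o=ctrl.get_obs(); print(o['moment'])
c=cam('wrist','w10.png');
```

```text
at 11.25 [0.6497 0.0259 0.1068] [-3.1413e+00  5.0000e-04 -2.9285e+00] w 0.0396 F [ 1.97 -4.39  0.28]
turn deg [-0.02  0.03 -0.19] shift [-0.0003 -0.0001 -0.0002]
[0.69086884 0.02820818 0.29636622]
```

View pics/w10.png

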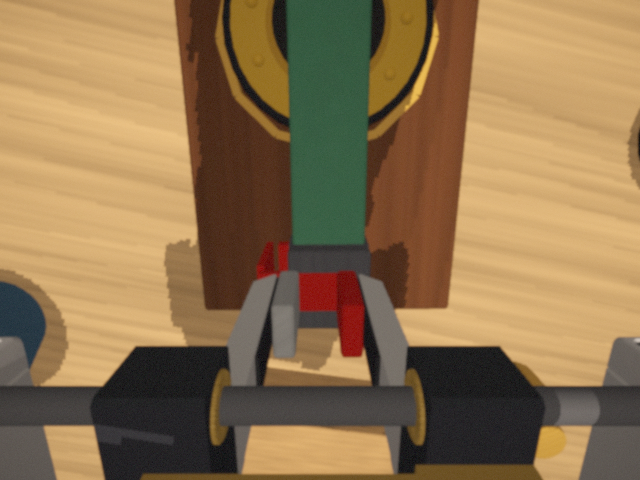

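The opening is 39.6 mm, so the latch is fully drawn (red horn at (350,315), close to the fixed one). I'll hold briefly, then lift along the hinge arc.

>>> {"method": "send_rows", "body": {"series": [[0,0,0,0,0,0,-0.5],[0,0,0,0,0,0,-0.5],[0,0,0,0,0,0,-0.5]]}}

```text
time_s: 11.6
ee_pos: [0.6497, 0.0259, 0.1068]
eef_rot: [-3.141, 0.001, -2.929]
force: [2.9, -4.6, 2.3]
grip_width: 0.0393
```

>>> {"method": "send_rows", "body": {"series": [[0,-1.43,0,0.0011,0,-0.0061,-0.5],[0,-2.86,0,0.0024,0,-0.0122,-0.5],[0,-4.3,0,0.0038,0,-0.0182,-0.5],[0,-5.73,0,0.0054,0,-0.0243,-0.5],[0,-5.73,0,0.0054,0,-0.0243,-0.5]]}}

```text
time_s: 12.1
ee_pos: [0.6442, 0.0247, 0.1315]
eef_rot: [-3.141, 0.102, -2.929]
force: [3.3, -4.8, -2.5]
grip_width: 0.0395
```

Run:
```python
from h import *
go([0.650,0.0258,0.107],192.4)
s=cam('side','s11.png')
im=s['pixels'][:,:,::-1]
u,v=337,212
cv2.imwrite('pics/s11c.png',cv2.resize(im[v-60:v+60,u-80:u+80],None,fx=4,fy=4,interpolation=cv2.INTER_CUBIC))
```

```text
at 12.1 [0.6442 0.0247 0.1315] [-3.1414  0.1017 -2.9288] w 0.0395 F [ 3.27 -4.75 -2.54]
turn deg [-0.02  5.83 -0.21] shift [-0.0034 -0.0001  0.025 ]
```

View pics/s11c.png

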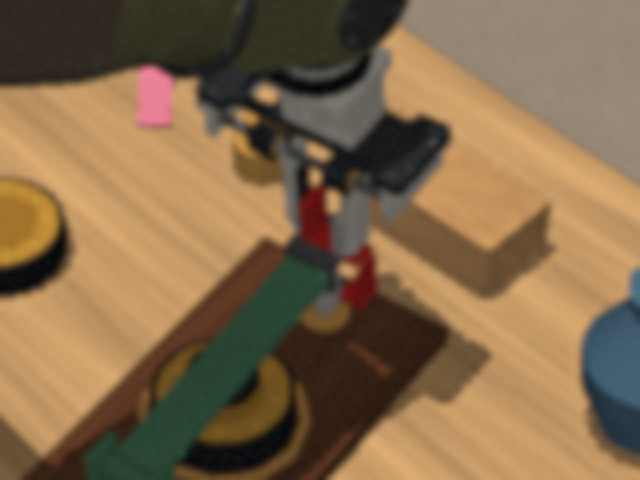

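The tongue follows: the ball is exposed at crop (328,300) and about 2.5 N of weight is on the tool. Continuing.

>>> {"method": "send_rows", "body": {"series": [[0,-1.43,0,0.0011,0,-0.0061,-0.5],[0,-2.86,0,0.0024,0,-0.0122,-0.5],[0,-4.3,0,0.0038,0,-0.0182,-0.5],[0,-5.73,0,0.0054,0,-0.0243,-0.5],[0,-7.16,0,0.0071,0,-0.0302,-0.5],[0,-8.59,0,0.009,0,-0.0361,-0.5],[0,-10.03,0,0.011,0,-0.0421,-0.5],[0,-11.46,0,0.0132,0,-0.0479,-0.5]]}}

```text
time_s: 12.95
ee_pos: [0.6266, 0.0208, 0.1772]
eef_rot: [-3.141, 0.301, -2.929]
force: [3.5, -6.6, -4.4]
grip_width: 0.0392
```

>>> {"method": "send_rows", "body": {"series": [[0,-1.43,0,0.0011,0,-0.0061,-0.5],[0,-2.86,0,0.0024,0,-0.0122,-0.5],[0,-4.3,0,0.0038,0,-0.0182,-0.5],[0,-5.16,0,0.0047,0,-0.0218,-0.5],[0,-5.73,0,0.0054,0,-0.0243,-0.5],[0,-5.73,0,0.0054,0,-0.0243,-0.5],[0,-5.73,0,0.0054,0,-0.0243,-0.5],[0,-5.73,0,0.0054,0,-0.0243,-0.5]]}}

```text
time_s: 13.75
ee_pos: [0.6146, 0.0181, 0.1985]
eef_rot: [-3.141, 0.4, -2.929]
force: [3.7, -7.8, -3.7]
grip_width: 0.0393
```

>>> {"method": "send_rows", "body": {"series": [[0,0,0,0,0,0,-0.5],[0,0,0,0,0,0,-0.5],[0,0,0,0,0,0,-0.5],[0,0,0,0,0,0,-0.5]]}}

```text
time_s: 14.15
ee_pos: [0.6146, 0.0181, 0.1985]
eef_rot: [-3.141, 0.4, -2.929]
force: [4.1, -7.3, -2.5]
grip_width: 0.0396
```

```bash
cat > fin.py <<'E'
from h import *
go([0.650,0.0258,0.107],192.4)
s=cam('side','s12.png'); t=cam('top','t12.png')
im=s['pixels'][:,:,::-1]; cv2.imwrite('pics/s12c.png',cv2.resize(im[130:350,200:480],None,fx=2.7,fy=2.7,interpolation=cv2.INTER_CUBIC))
P=pts(t); c=t['pixels'].astype(int); R,G,B=c[...,0],c[...,1],c[...,2]
m=(G>R+15)&(P[...,2]>.06)&(P[...,2]<.2)&(P[...,0]>.4)&(P[...,0]<.7)&(abs(P[...,1])<.1)
Q=P[m]; s=(Q[:,:2]-[.4077,-.0217])@[np.cos(np.radians(12.5)),np.sin(np.radians(12.5))]
g=(s>.02); a=np.polyfit(s[g],Q[g,2],1); r=abs(np.polyval(a,s)-Q[:,2]); g&=r<.006; a=np.polyfit(s[g],Q[g,2],1)
print('tongue slope rad',np.arctan(a[0]),g.sum())
o=ctrl.get_obs(); print(np.abs(o['joint_vel']).max())
m=(abs(R-G)<25)&(P[...,1]<-.289)&(P[...,1]>-.309)&(P[...,0]>.45)&(P[...,0]<.62)&(P[...,2]>.045)&(P[...,2]<.065)
print('blade',np.percentile(P[m][:,0],[1,99]),np.median(P[m][:,2]))
E
python3 fin.py
```

```text
at 14.15 [0.6146 0.0181 0.1985] [-3.1412  0.3997 -2.9289] w 0.0396 F [ 4.13 -7.27 -2.47]
turn deg [-0.06 22.9  -0.21] shift [0.0022 0.0001 0.0984]
tongue slope rad 0.4057986234203423 231
0.001769189924115254
blade [0.48225953 0.57838913] 0.05380149087184863
```

View pics/s12c.png

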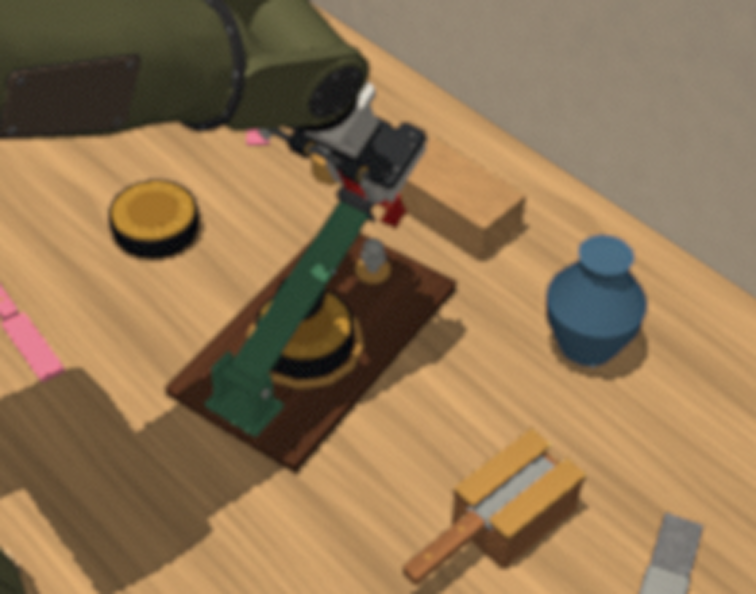

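View pics/t12.png

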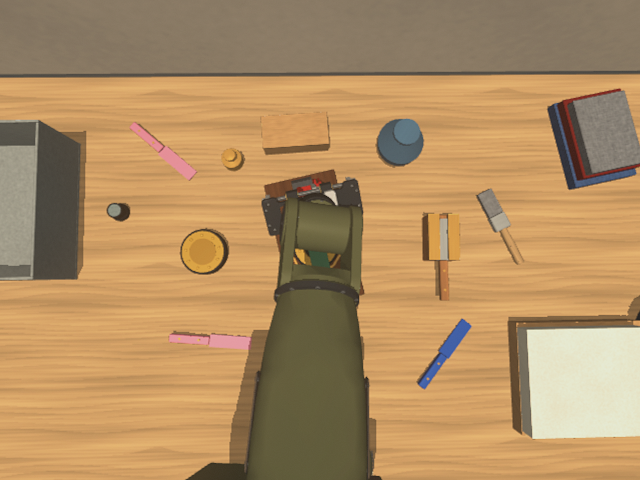

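The tongue is at about 0.40 rad and still. The tin is in its nest, the scraper is home, and the bystanders are at the same pixels as at the start. Handing in.

```bash
python3 -c "
from station import ctrl
print(ctrl.hand_in()); o=ctrl.get_obs(); print(o['time_s'],o['ee_pos'],o['grip_width'],o['force'])"
```

```text
the job is handed in; nothing more can be done
None
the job is handed in; nothing more can be done
```

The job is handed in at 14.3 s of the 54 s, with the tongue still held raised in the gripper. The hand-in reports no verdict, so this rests on my own checks.

**What I did:** I took the wood-and-steel scraper off the tongue and slid it into the holder until the shoulder stopped against the mouth, at about 14 N. Then I let go of it. I squeezed both horns to draw the latch fully (opening 39.6 mm) and lifted the tongue along its hinge arc.

**Last checks before handing in:**
- **Tongue:** the camera gives a slope of 0.406 rad and the tool tilt 0.400 rad, against the 0.34 rad needed for 8 cm. It was still, and the grip opening stayed at 39.6 mm.
- **Scraper:** the blade tip is at x = 0.578 m, the estimated mouth position plus 100 mm. The blade lies flat on the slot floor and nothing touches it.
- **Seal tin and bystanders:** the tin is in its nest in the side view. The bystanders look to be in the same places in the top view as at the start; I did not measure either numerically.

**Where readings disagreed:** the top and wrist cameras put the horns 3–4 mm apart, so I used the average. The blade's yaw in the slot read between about 0° and −2.6° in different fits, well inside the allowed 0.15 rad (8.6°). A small side force of about 8 N remained on the tool from holding the spring.

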